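# Crank the pump up to the analyser shelf and slide it across

### The job

Fit the loose red crank onto the square head of the screw lift and wind the lift up until its platform is level with the steel shelf beside it. Then, without lifting the pump, slide it across from the platform onto the shelf until it stands squarely against the orange back stop; leave the crank on the screw and do not disturb the bottle, valve block, foam box or wrench.

Things in the scene. Friction and masses are not known exactly. Their poses are not given: they have to be found in the camera images.
- lift: Screw lift, fixed; grey base 150 x 270 x 16 mm. Origin on the bench under the middle of the platform; +x to the shelf, +y to the screw, z up. Upright screw at (0, 150) mm; blue bearing plate around it 130 (x) x 56 (y) mm, top 130 mm above the bench. Aluminium platform 130 (x) x 150 mm (y -80 to 70), top 45 mm above the bench when fully down.
- platform (a joint): Height of the platform above its lowest position, m (0 at the start, at most 0.06). Clockwise turning of the screw, seen from above, raises it 16 mm per turn. The screw holds its position when let go.
- screw (a joint): Angle of the screw, rad, 0 at the start, growing clockwise seen from above. Turning it takes about 0.3 N m.
- screw_shoulder (a point): Centre of the top of the screw's steel shoulder (disc of radius 26 mm, 138 mm above the bench) on which the seated crank hub rests; turns with the screw. Above it rises the brass square head, 18 mm across flats, 32 mm tall, its last 6 mm narrowed to 13 mm. At screw angle 0 the flats are square to the lift's x and y.
- platform_edge (a point): Middle of the platform's edge next to the shelf (yellow stripe), on the platform's top surface.
- shelf: Steel shelf, fixed, beyond an 8 mm gap from the platform, parallel to the lift. Origin mid near edge on its top; +x away from the platform, z up. Top 170 (x) x 160 (y) mm; orange back stop from x = 158 mm, 16 mm high; two 20 mm square posts at (30, -90) and (150, 90) mm rise 104 mm above the top. Its top is 24 to 44 mm above the lowered platform's.
- pump: Black pump, 0.6 to 1 kg, loose on the platform, on two skids along its x (towards the shelf). Origin between the skids at their underside; turned-up skid ends reach x = +-58 mm, 8 to 20 mm high. Lower block 84 (x) x 94 (y) mm, 18 to 48 mm high, flat rear face at x = -42 mm. Above: motor box (x -13 to 37, to 90 mm high) and grey pump head back to x = -49 mm at y = 0, 49 to 89 mm high.
- crank: Loose red crank of 0.23 kg standing on its hub on the bench. Origin at the centre of the hub's underside. Hub 44 x 44 x 46 mm with a square socket 21 mm wide, 36 mm deep, open below, its sides square to the crank's x and y. The arm runs along +x at 38 to 46 mm height; at x = 75 mm a black round grip, 28 mm in diameter, stands up from 48 to 110 mm height.
- grip_mid (a point): Point on the axis of the crank's grip, 84 mm above the hub's underside. The grip turns freely on its pin with slight friction (0.05 N m), so the crank keeps its direction when carried but turns under a held grip.
- reagent: White bottle, 80 mm in diameter, 220 mm tall with blue cap, beyond the screw. Origin at the centre of its underside. Leave alone.
- valves: Valve block of two grey and black valves on a plate, 100 x 60 x 85 mm. Origin at the centre of its underside. Leave alone.
- foambox: White open foam box, 180 x 130 x 85 mm. Origin at the centre of its underside. Leave alone.
- wrench: Steel wrench lying on the bench, 170 mm long along its x, under 20 mm high. Origin at the centre of its underside. Leave alone.
Mind the look-alikes: they are no part of the job. Of the things like the pump, leave any that is blue, purple or yellow; of the rest the smaller one is meant.

How it is judged (in metres and radians):
On the way, in this order (a step that is already met when the one before it is completed fails the run):
1. the crank is seated on the screw's square head while the platform is still down (distance between crank and screw_shoulder below 0.009 m and angle between crank's own z axis and vertical below 0.15 rad and value of joint platform below 0.01 m), for 0.1 s.
2. with the crank on the screw and the pump still on the platform, the platform is level with the shelf to 4 mm (distance between crank and screw_shoulder below 0.012 m and z of platform_edge in the frame of shelf between -0.004 and 0.004 m and x of pump in the frame of shelf below -0.03 m), for 0.3 s.
At the end, for the whole second after the job is handed in: Pump at rest, upright on the shelf, skids within about 10 mm of the orange stop, within 35 mm of the shelf's middle line, square to it within 0.12 rad; platform level with the shelf within 4 mm; crank still seated on the screw (x of pump in the frame of shelf between 0.09 and 0.11 m and y of pump in the frame of shelf between -0.035 and 0.035 m and z of pump in the frame of shelf between -0.004 and 0.006 m and angle between the x axis of pump and the x axis of shelf, either way round below 0.12 rad and angle between pump's own z axis and vertical below 0.06 rad and linear speed of pump below 0.01 m/s and z of platform_edge in the frame of shelf between -0.004 and 0.004 m and distance between crank and screw_shoulder below 0.012 m and angle between crank's own z axis and vertical below 0.2 rad); the robot touches nothing.
It fails at once if the pump is tipped (angle between pump's own z axis and vertical above 0.3 rad).
It fails at once if the pump is lifted clear of platform and shelf (z of pump in the frame of shelf above 0.015 m and z of pump in the frame of platform_edge above 0.015 m).
It fails at once if the bottle is moved by more than 25 mm or tipped (distance of reagent from where it was at the start of the episode above 0.025 m or angle between reagent's own z axis and vertical above 0.25 rad).
It fails at once if the valve block, foam box or wrench is moved by more than 25 mm (distance of any of valves, foambox, wrench from where it was at the start of the episode above 0.025 m).
It also fails if it takes over 72 s, if anything falls off the work surface, if the arm or the gripper's body presses on something with over 40 N, if the wrist force passes 120 N, or if a joint passes its speed limit or range.

### The arm

A 6-joint arm with a two-finger parallel gripper is mounted at the origin on the work surface. World frame = base frame: x ahead of the robot, y to its left, z up, the work surface at z = 0. Lengths are in mm, angles in rad, forces in N, time in s.
With the tool pointing down it reaches from about 275 to 750 mm from the base axis. Payload 10.2 kg.
Tool frame: the origin (TCP) lies at the very end of the fingers, on their centre line; the grasp point (between the pads) lies 19 mm behind it (ctrl.grip_depth is the distance from the TCP to the grasp point, in mm); z points along the fingers, x is the direction in which the jaws open and shut, and the axes are right-handed (so a half turn about z gives the same grasp; the last joint's range is limited). The gripper opens to 85 mm and grips with 20 to 120 N. Pads are 22 mm wide; open, the fingers measure 114 mm over their backs; the gripper's body (76 mm by 85 mm) begins 54 mm behind the grasp point. The pads swing forward as they close: fully open they stand 13 mm farther back than shut.
Start: joints at [-1.375, 0.313, 1.498, -0, 1.331, -0.223], TCP at [213.487, -479.64, 231.294] pointing down, gripper open.
Joint ranges: [-2.94, 2.94], [-0.97, 2.17], [0.19, 2.56], [-1.23, 4.37], [0.02, 3.11], [-2.88, 2.88]. Speed limits (rad/s): [2.39, 2.39, 3.01, 3.14, 3.14, 3.14].

### API

Orientations are given as a unit quaternion [w, x, y, z].
In Python, from rig import ctrl gives the robot as it stands.
- The arm moves only by the tool play_rows, never from a script. Its argument "motion" is a list of rows, each a list of 2 entries, a list of its own where there are three numbers: the shift along the tool's x, y, z in mm, then the turn, a rotation vector about the tool's x, y, z in degrees. A call has 1 to 20 rows; each row shifts and turns the commanded pose from where the row before left it, along the tool's axes as they then stand; what a row does not reach is not made up. A row lasts 1/12 s, in which the tool goes at most 41.7 mm and 7.16 degrees, less where a joint would pass 70% of its speed; a pose out of reach is approached as far as the arm can. A call with a gripper value outside its range is refused whole. "fingers" is the finger opening in mm, from 0 to 85.4, set as the call begins (left out, the last holds). The fingers move at their own pace and stop on an object; "squeeze" is the grip in N (left out, the last holds). Time passes only in rows, so rows that do not move let the fingers close. It gives the time, the measured TCP pose, the force and the opening at its end, in the units of the state.
- ctrl.sense(): the state, without advancing time (a new reading comes with each control period).
- ctrl.capture(name): name is "scene" or "top"; returns the picture (384x512x3 uint8, red, green, blue); there is no depth.
- ctrl.get_calibration(name): a dict with "K" (3x3 intrinsics, pixels), "R" (3x3) and "t" (3): a world point X has camera coordinates R X + t. Camera axes: x right, y down, z forward; pixel columns grow to the right and rows downward; lengths in mm; the calibration is good to about 2 mm. A picture is of the moment at which its call begins. get_calibration takes no time and is no camera call.
- ctrl.finish_job(): hands the job in, once; it reports no verdict.
Trained networks look in the newest picture that a camera, given by its name, has taken for a name from the list of things; names that differ only in an ending like _2 or _b are one class to them, and where a whole thing is asked for, a point or a joint stands for the part that bears it (a point fixed in the world has none). Each returns a list of dicts, best first, with "p" (0 to 1); they miss things now and then, are a little off and sometimes report something else, mostly with a low value. They report only what shows in the picture. A call takes as long as a camera call. They do not tell look-alikes from the thing itself.
- ctrl.spot_in(camera, name): "position" ([column, row] as shares, 0 to 1, of the picture: columns of its width, rows of its height, amid what is visible of it).
The state is a dict: "time_s": time; "joints": joint angles; "dq": joint speeds; "tau": joint torques, N m; "eef_pos": TCP position; "ee_rot": TCP orientation; "force": force on the tool from outside, world axes, zero at the start; "wrist_torque": the same for the moment, N m; "grip_width": opening from 0.0 (shut) to 1.0 (fully open).
Only numpy, scipy, OpenCV 4.12 (cv2) and the standard library are available. Lean on these libraries where they do the work, as an engineer would, in place of code of your own. Each camera call takes 0.05 s, during which the arm holds its last target. There are 200 camera calls.

## Working session

There is one attempt and no reset: what is moved stays moved. The work goes in short steps, Python scripts to look and compute and a tool call to move; the robot and the scene stay as the last step left them, time stands still between calls to the robot, and variables do not carry over. Pictures are saved under pics/ and viewed, about 8 in all and at most 12, crops included, and the job is handed in when it is done.

Besides the shell and the picture viewer there is one more tool, called by a JSON object that holds its "op" and its "data", one argument or row to a line. play_rows: Moves the arm, as the interface text tells. Its arguments: {"type":"object","properties":{"motion":{"type":"array"},"fingers":{"type":"number"},"squeeze":{"type":"number"}},"required":["motion"]}

```bash
ls; mkdir -p pics; python3 - <<'E'
from rig import ctrl
import cv2
for c in ("scene","top"):
    im=ctrl.capture(c); cv2.imwrite(f"pics/{c}0.png",im[:,:,::-1])
    k=ctrl.get_calibration(c); print(c,k["K"].tolist(),k["R"].round(4).tolist(),k["t"].round(1).tolist())
    for n in ("lift","platform","screw_shoulder","platform_edge","shelf","pump","crank","grip_mid","reagent","valves","foambox","wrench"):
        print(n,[([round(d["position"][0]*512),round(d["position"][1]*384)],round(d["p"],2)) for d in ctrl.spot_in(c,n)[:4]])
a=cv2.imread("pics/scene0.png");b=cv2.imread("pics/top0.png")
E
```

```text
pics
scene [[477.66155086415574, 0.0, 249.35876347005004], [0.0, 477.66155086415574, 191.62672221464953], [0.0, 0.0, 1.0]] [[-0.8309, 0.5564, -0.0076], [0.4771, 0.7055, -0.5241], [-0.2863, -0.4391, -0.8516]] [492.8, -136.0, 1739.4]
lift [([286, 211], 0.65)]
platform [([280, 208], 0.7)]
screw_shoulder [([293, 209], 0.71)]
platform_edge [([283, 207], 0.66)]
shelf [([225, 207], 0.87)]
pump [([185, 167], 0.88), ([270, 119], 0.81), ([205, 96], 0.8), ([224, 285], 0.77)]
crank [([229, 145], 0.55)]
grip_mid [([230, 149], 0.47)]
reagent [([289, 269], 0.93), ([225, 210], 0.51)]
valves [([351, 295], 0.79)]
foambox [([297, 347], 0.72)]
wrench [([326, 237], 0.59)]
top [[478.4066079699136, 0.0, 255.9907740996382], [0.0, 478.4066079699136, 199.4668307752106], [0.0, 0.0, 1.0]] [[-0.0417, -0.9991, 0.0029], [-0.9759, 0.0401, -0.2143], [0.214, -0.0117, -0.9768]] [-67.7, 512.1, 1340.8]
lift [([220, 218], 0.9), ([179, 250], 0.3), ([263, 213], 0.23)]
platform [([234, 221], 0.72)]
screw_shoulder [([205, 215], 0.62)]
platform_edge [([236, 216], 0.95)]
shelf [([256, 161], 0.82)]
pump [([335, 157], 0.91), ([262, 212], 0.89), ([346, 275], 0.88), ([191, 128], 0.68)]
crank [([338, 214], 0.85)]
grip_mid []
reagent [([157, 173], 0.91)]
valves [([112, 227], 0.7)]
foambox [([98, 153], 0.83)]
wrench [([180, 248], 0.56)]
```

```bash
python3 - <<'E'
import cv2
b=cv2.imread("pics/top0.png");cv2.imwrite("pics/top0c.png",cv2.resize(b[90:330,80:400],(800,600),interpolation=cv2.INTER_CUBIC))
b=cv2.imread("pics/scene0.png");cv2.imwrite("pics/scene0c.png",cv2.resize(b[70:340,120:480][:,:],(800,600),interpolation=cv2.INTER_CUBIC))
E
```

```text
(no output)
```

View pics/top0c.png

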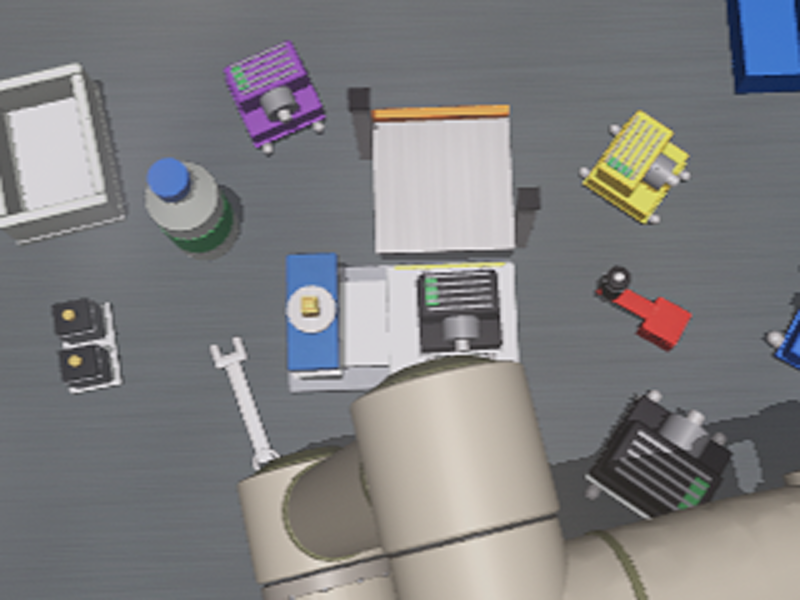

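View pics/scene0c.png

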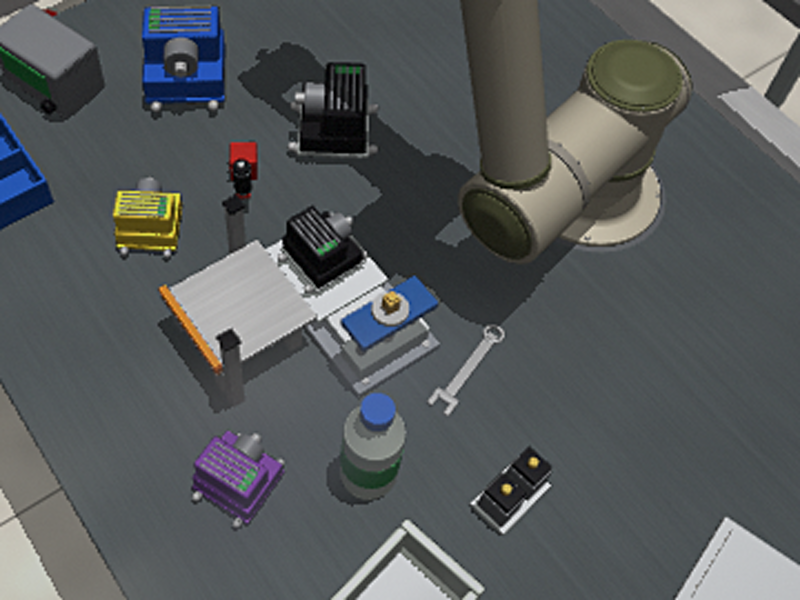

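The pump candidates are four look-alikes plus one. In the top crop they are purple (275,95), yellow (635,165), blue (800,335), a large black one on the bench (660,455), and a small black one on the platform (460,310). The one on the platform is meant: it is black, the smaller of the two, and stands on the lift. The crank hub is at (667,322), with its grip at (617,277). The screw head is at (311,305).

```bash
cat > h.py <<'E'
from rig import ctrl
import numpy as np, cv2
from scipy.spatial.transform import Rotation as Ro
def cal(c): k=ctrl.get_calibration(c); return k["K"],k["R"],k["t"]
def bp(c,uv,z):
    K,R,t=cal(c); d=R.T@np.linalg.solve(K,[*uv,1]); o=-R.T@t; return o+d*(z-o[2])/d[2]
def proj(c,X):
    K,R,t=cal(c); p=K@(R@np.asarray(X,float)+t); return p[:2]/p[2]
def tri(ut,us):
    A=[];b=[]
    for c,uv in (("top",ut),("scene",us)):
        K,R,t=cal(c); d=R.T@np.linalg.solve(K,[*uv,1]); d/=np.linalg.norm(d); o=-R.T@t; P=np.eye(3)-np.outer(d,d); A.append(P); b.append(P@o)
    return np.linalg.lstsq(np.vstack(A),np.hstack(b),rcond=None)[0]
def T(x,y): return (80+x/2.5-.3,90+y/2.5-.3)
def S(x,y): return (120+x/2.2222-.3,70+y/2.2222-.3)
def st():
    s=ctrl.sense(); w,x,y,z=s["ee_rot"]; R=Ro.from_quat([x,y,z,w]).as_matrix()
    return s,np.array(s["eef_pos"]),R
E
python3 - <<'E'
from h import *
np.set_printoptions(precision=1,suppress=True)
print("head",bp("top",T(311,306),170),bp("scene",S(391,297),170),tri(T(311,306),S(391,297)))
print("shelf+y",tri(T(375,252),S(316,319)),"-y",tri(T(514,248),S(262,241)))
for z in(75,80,85): print(z,bp("top",T(375,252),z),bp("top",T(514,248),z),bp("scene",S(316,319),z),bp("scene",S(262,241),z),"stop",bp("top",T(374,109),z+16),bp("top",T(509,106),z+16))
print("stop tri",tri(T(374,109),S(219,370)),tri(T(509,106),S(162,289)))
print("grip",bp("top",T(617,276),110),tri(T(617,276),S(242,164)))
print("edge",bp("top",T(395,267),45),bp("top",T(512,264),45))
print("bearing corners",[bp("top",T(*p),130)for p in((287,254),(337,254),(337,369),(287,369))])
im=cv2.imread("pics/top0.png").astype(int); m=((im[:,:,2]>im[:,:,1]+80)&(im[:,:,2]>im[:,:,0]+80)).astype(np.uint8)
m[:,:300]=0
cv2.imwrite("pics/m.png",m*255)
ys,xs=np.nonzero(m);print(xs.min(),xs.max(),ys.min(),ys.max(),len(xs))
print(cv2.boxPoints(cv2.minAreaRect(np.stack([xs,ys],1)[xs>334].astype(np.float32))))
s,p,R=st(); print(p,R,s["force"],s["grip_width"])
E
```

```text
head [455.1  51.8 170. ] [461.9  56.7 170. ] [457.4  52.6 159.6]
shelf+y [534.3 -14.1  75.7] -y [ 528.9 -171.5   79.3]
75 [534.2 -13.8  75. ] [ 532.4 -174.6   75. ] [534.2 -14.7  75. ] [ 525.4 -170.8   75. ] stop [702.7 -18.5  91. ] [ 700.  -176.9   91. ]
80 [533.  -14.1  80. ] [ 531.2 -174.2   80. ] [535.9 -12.5  80. ] [ 527.1 -168.    80. ] stop [700.9 -18.7  96. ] [ 698.2 -176.5   96. ]
85 [531.8 -14.3  85. ] [ 530.  -173.8   85. ] [537.5 -10.2  85. ] [ 528.7 -165.2   85. ] stop [699.  -18.9 101. ] [ 696.3 -176.1  101. ]
stop tri [699.1 -16.6  95.4] [ 697.8 -175.    92. ]
grip [ 487.  -285.6  110. ] [ 486.4 -285.1  112.8]
edge [522.3 -35.5  45. ] [ 520.3 -173.5   45. ]
bearing corners [array([522.7,  81.2, 130. ]), array([520.4,  25.9, 130. ]), array([392.2,  28.9, 130. ]), array([394.5,  83. , 130. ])]
319 355 206 228 317
[[329.6 217.8]
 [336.9 204.5]
 [356.4 215.3]
 [349.  228.6]]
[ 213.5 -479.6  231.3] [[ 0.4 -0.9 -0. ]
 [-0.9 -0.4  0. ]
 [-0.  -0.  -1. ]] [-0.6 -0.2  0.2] 1.000214394200905
```

```bash
python3 - <<'E'
import cv2
b=cv2.imread("pics/top0.png");a=cv2.imread("pics/scene0.png")
r=lambda i:cv2.resize(i,(400,400),interpolation=cv2.INTER_CUBIC)
import numpy as np
cv2.imwrite("pics/crank.png",np.hstack([r(b[190:240,310:360]),r(b[190:240,180:230])]))
E
```

```text
(no output)
```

View pics/crank.png

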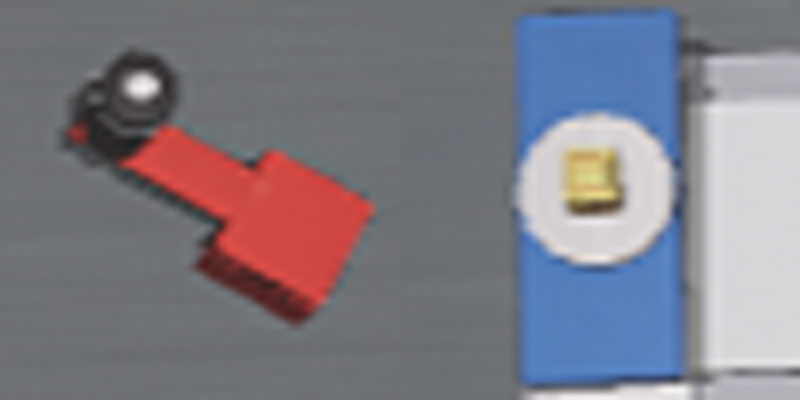

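```bash
python3 - <<'E'
from h import *
np.set_printoptions(precision=2,suppress=True)
f=lambda x,y,ox,oy:((x+.5)/8-.5+ox,(y+.5)/8-.5+oy)
print("disc",bp("top",f(195,190,180,190),138))
print("head",bp("top",f(190,172,180,190),170))
hub=[bp("top",f(*q,310,190),46) for q in((270,152),(372,209),(318,308),(220,240))]
for h in hub: print(h)
print("hub c",np.mean(hub,0),"edges",[np.linalg.norm(hub[i]-hub[(i+1)%4]) for i in range(4)],[np.degrees(np.arctan2(*(hub[(i+1)%4]-hub[i])[[1,0]])) for i in range(4)])
g=bp("top",f(140,86,310,190),110);print("grip",g,np.degrees(np.arctan2(*(g-np.mean(hub,0))[[1,0]])),np.linalg.norm((g-np.mean(hub,0))[:2]))
m=cv2.imread("pics/m.png",0); im=cv2.imread("pics/scene0.png").astype(int)
print("bottle cap top",bp("top",T(168,173),218),bp("scene",S(378,402),220))
s,p,R=st(); print(p,np.degrees(np.arctan2(R[1,0],R[0,0])),s["joints"],s["time_s"])
E
```

```text
disc [458.03  55.45 138.  ]
head [457.99  53.81 170.  ]
[ 473.19 -343.36   46.  ]
[ 450.5  -378.86   46.  ]
[ 414.9  -356.11   46.  ]
[ 441.34 -322.51   46.  ]
hub c [ 444.98 -350.21   46.  ] edges [np.float64(42.12979548392862), np.float64(42.250013057059796), np.float64(42.75301827368775), np.float64(38.06709512779365)] [np.float64(-122.58308414495588), np.float64(147.42062898307384), np.float64(51.799116297529125), np.float64(-33.20793993162535)]
grip [ 486.32 -287.11  110.  ] 56.77143629239141 75.43010448944271
bottle cap top [593.65 193.97 218.  ] [584.71 188.6  220.  ]
[ 213.48 -479.64  231.28] -66.00502298390603 [-1.38  0.31  1.5   0.    1.33 -0.22] 1.3
```

{"op": "play_rows", "data": {
  "motion": [
    [[-2.4,-26.4,0],[0,0,0]],
    [[-2.4,-26.4,0],[0,0,0]],
    [[-2.4,-26.4,0],[0,0,0]],
    [[-2.4,-26.4,0],[0,0,0]],
    [[-2.4,-26.4,0],[0,0,0]],
    [[-2.4,-26.4,0],[0,0,0]],
    [[-2.4,-26.4,0],[0,0,0]],
    [[-2.4,-26.4,0],[0,0,0]],
    [[-2.4,-26.4,0],[0,0,0]],
    [[-2.4,-26.4,0],[0,0,0]],
    [[0,0,10],[0,0,-6.6]],
    [[0,0,10],[0,0,-6.6]],
    [[0,0,10],[0,0,-6.6]],
    [[0,0,10],[0,0,-6.6]],
    [[0,0,10],[0,0,-6.6]],
    [[0,0,0],[0,0,0]]
  ],
  "fingers": 85
}}

```text
time_s: 2.63
eef_pos: [444.4, -349.7, 179.4]
ee_rot: [-0.001, 0.959, -0.282, -0.001]
force: [0.8, -0.4, -0.9]
grip_width: 0.994
```

```bash
python3 - <<'E'
from h import *
np.set_printoptions(precision=2,suppress=True)
s,p,R=st(); a=np.arctan2(R[1,0],R[0,0]); print(p,np.degrees(a),R[:,2],s["time_s"])
d=np.array([445,-350.2,11])-p; print("tool d",R.T@d)
b=ctrl.capture("scene")[:,:,::-1];t=ctrl.capture("top")[:,:,::-1]
for n in("crank","grip_mid","pump"): print(n,[([round(d["position"][0]*512,1),round(d["position"][1]*384,1)],round(d["p"],2)) for d in ctrl.spot_in("scene",n)[:4]])
cv2.imwrite("pics/s1.png",np.hstack([cv2.resize(b[100:240,160:300],(400,400),interpolation=cv2.INTER_CUBIC),cv2.resize(t[150:290,260:400],(400,400),interpolation=cv2.INTER_CUBIC)]))
E
```

```text
[ 444.38 -349.74  179.41] -32.7712337650684 [-0.  0. -1.] 2.6333
tool d [  1.33   0.22 168.4 ]
crank [([230.6, 146.3], 0.8), ([225.1, 207.0], 0.63)]
grip_mid [([228.6, 151.0], 0.62)]
pump [([185.9, 164.1], 0.92), ([196.2, 95.2], 0.84), ([262.8, 182.3], 0.67), ([271.6, 119.2], 0.58)]
```

View pics/s1.png

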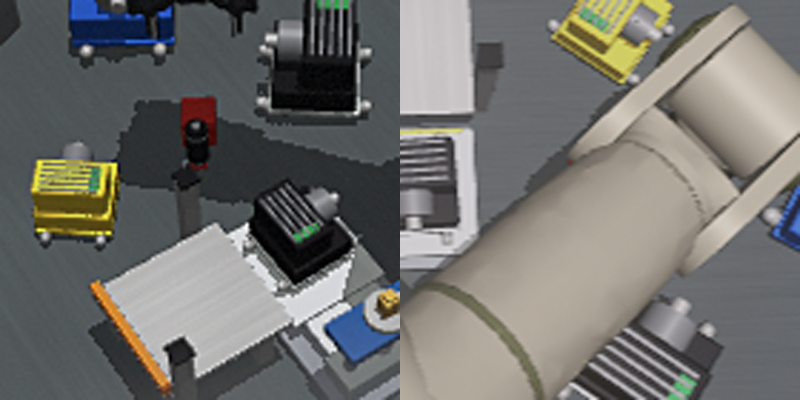

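The scene view shows the crank hub (200,110) still clear beneath the gripper. I'll lower onto it.

{"op": "play_rows", "data": {
  "motion": [
    [[0.3,0,25],[0,0,0]],
    [[0.3,0,25],[0,0,0]],
    [[0.3,0,25],[0,0,0]],
    [[0.4,0.2,25],[0,0,0]],
    [[0,0,25],[0,0,0]],
    [[0,0,18],[0,0,0]],
    [[0,0,12],[0,0,0]],
    [[0,0,10],[0,0,0]],
    [[0,0,5],[0,0,0]],
    [[0,0,0],[0,0,0]],
    [[0,0,0],[0,0,0]]
  ]
}}

```text
time_s: 3.8
eef_pos: [446.2, -351.6, 12.0]
ee_rot: [0.0, 0.959, -0.284, 0.0]
force: [-0.0, 0.1, 0.0]
grip_width: 0.992
```

{"op": "play_rows", "data": {
  "motion": [
    [[0,0,0],[0,0,0]],
    [[0,0,0],[0,0,0]],
    [[0,0,0],[0,0,0]],
    [[0,0,0],[0,0,0]],
    [[0,0,0],[0,0,0]],
    [[0,0,0],[0,0,0]],
    [[0,0,0],[0,0,0]],
    [[0,0,0],[0,0,0]],
    [[0,0,0],[0,0,0]],
    [[0,0,0],[0,0,0]]
  ],
  "fingers": 30,
  "squeeze": 60
}}

```text
time_s: 4.63
eef_pos: [446.2, -351.6, 12.0]
ee_rot: [0.0, 0.959, -0.284, 0.001]
force: [-0.5, 0.6, 5.0]
grip_width: 0.506
```

{"op": "play_rows", "data": {
  "motion": [
    [[0,0,-10],[0,0,0]],
    [[0,0,-20],[0,0,0]],
    [[0,0,-25],[0,0,0]],
    [[0,0,-25],[0,0,0]],
    [[0,0,-25],[0,0,0]],
    [[0,0,-25],[0,0,0]],
    [[0,0,-25],[0,0,0]],
    [[0,0,-25],[0,0,0]],
    [[0,0,-25],[0,0,0]],
    [[0,0,-15],[0,0,0]],
    [[0,0,0],[0,0,0]]
  ]
}}

```text
time_s: 5.55
eef_pos: [446.5, -351.8, 235.0]
ee_rot: [0.002, 0.959, -0.284, 0.002]
force: [-0.5, -0.1, -1.9]
grip_width: 0.51
```

{"op": "play_rows", "data": {
  "motion": [
    [[-8,-13,0],[0,0,-2]],
    [[-15,-25,0],[0,0,0]],
    [[-15,-25,0],[0,0,0]],
    [[-15,-25,0],[0,0,0]],
    [[-15,-25,0],[0,0,0]],
    [[-15,-25,0],[0,0,0]],
    [[-15,-25,0],[0,0,0]],
    [[-15,-25,0],[0,0,0]],
    [[-15,-25,0],[0,0,0]],
    [[-15,-25,0],[0,0,0]],
    [[-15,-25,0],[0,0,0]],
    [[-15,-25,0],[0,0,0]],
    [[-15,-25,0],[0,0,0]],
    [[0,0,0],[0,0,-6]],
    [[0,0,0],[0,0,-6]],
    [[0,0,0],[0,0,-6]],
    [[0,0,0],[0,0,-6]],
    [[0,0,0],[0,0,-6]],
    [[0,0,0],[0,0,0]],
    [[0,0,0],[0,0,0]]
  ]
}}

```text
time_s: 7.22
eef_pos: [446.0, 14.0, 230.5]
ee_rot: [-0.0, 1.0, -0.01, -0.001]
force: [-0.1, -0.1, -2.2]
grip_width: 0.505
```

```bash
python3 - <<'E'
from h import *
np.set_printoptions(precision=2,suppress=True)
s,p,R=st(); a=np.arctan2(R[1,0],R[0,0]); print(p,np.degrees(a),s["force"],s["time_s"],s["grip_width"])
b=ctrl.capture("scene")[:,:,::-1];t=ctrl.capture("top")[:,:,::-1]
cv2.imwrite("pics/s2full.png",b);cv2.imwrite("pics/t2full.png",t)
cv2.imwrite("pics/s2.png",np.hstack([cv2.resize(b[100:240,210:350],(400,400),interpolation=cv2.INTER_CUBIC),cv2.resize(t[130:270,140:280],(400,400),interpolation=cv2.INTER_CUBIC)]))
E
```

```text
[446.03  14.01 230.51] -1.1799933573719477 [-0.13 -0.12 -2.18] 7.2167 0.5053530593735195
```

View pics/s2.png

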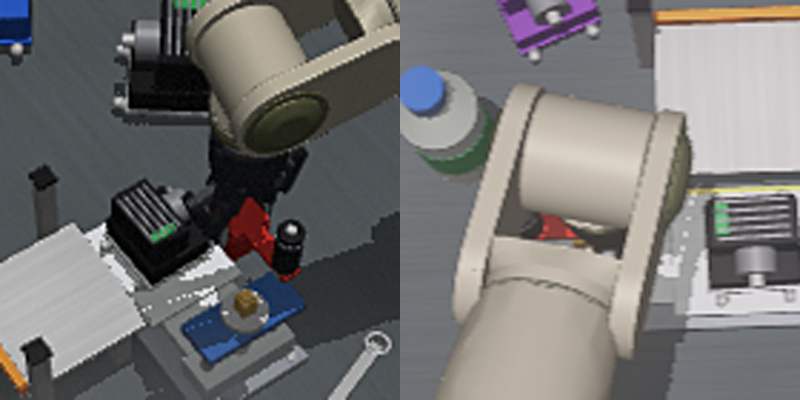

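```bash
python3 - <<'E'
from h import *
np.set_printoptions(precision=2,suppress=True)
b=cv2.imread("pics/s2full.png")
print(bp("scene",(311.3,180.2),328.5))
x0,y0,sc=275,165,10
im=cv2.resize(b[y0:y0+56,x0:x0+70],None,fx=sc,fy=sc,interpolation=cv2.INTER_CUBIC)
p,a=np.array([446.03,14.01,218.5]),np.radians(88.8)
c=np.array([np.cos(a),np.sin(a),0]);n=np.array([-c[1],c[0],0]);z=np.array([0,0,1])
def dr(pts,col): 
    q=np.array([(proj("scene",X)-[x0,y0]+.5)*sc for X in pts]).astype(np.int32); cv2.polylines(im,[q],True,col,1)
th=np.linspace(0,6.28,30)
for h in(48,110): dr([p+c*(75+14*np.cos(t))+n*14*np.sin(t)+z*h for t in th],(0,255,0))
dr([p+c*u+n*v+z*38 for u,v in((22,22),(22,-22),(-22,-22),(-22,22))],(255,255,0))
dr([p+c*u+n*v for u,v in((22,22),(22,-22),(-22,-22),(-22,22))],(255,255,0))
sp=np.array([458,54.6,0]);a=np.radians(-.9);e=np.array([np.cos(a),np.sin(a),0]);g=np.array([-e[1],e[0],0])
dr([sp+26*(e*np.cos(t)+g*np.sin(t))+z*138 for t in th],(0,255,0))
dr([sp+9*(e*i+g*j)+z*164 for i,j in((1,1),(1,-1),(-1,-1),(-1,1))],(0,0,255))
dr([sp+6.5*(e*i+g*j)+z*170 for i,j in((1,1),(1,-1),(-1,-1),(-1,1))],(0,0,255))
cv2.imwrite("pics/ov.png",im)
E
```

```text
[448.52  89.67 328.5 ]
```

View pics/ov.png

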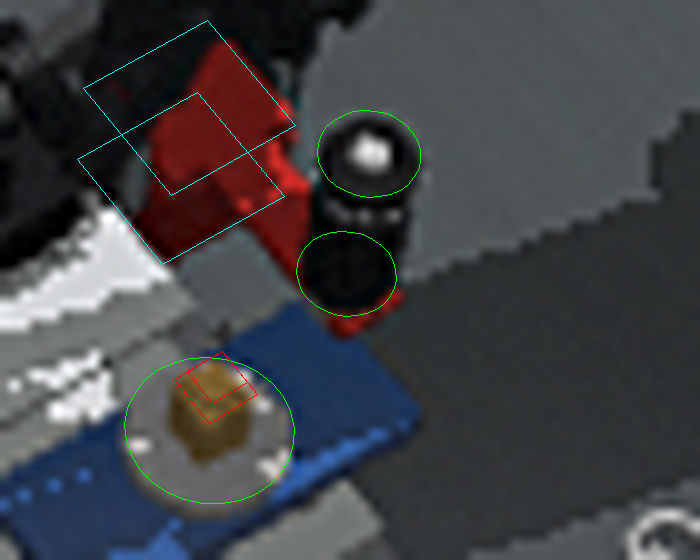

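{"op": "play_rows", "data": {
  "motion": [
    [[3.2,-10.8,0],[0,0,0]],
    [[4,-15,0],[0,0,0]],
    [[4,-15,0],[0,0,0]],
    [[0,0,10],[0,0,0]],
    [[0,0,15],[0,0,0]],
    [[0,0,12],[0,0,0]],
    [[0,0,7],[0,0,0]],
    [[0,0,0],[0,0,0]],
    [[0,0,0],[0,0,0]]
  ]
}}

```text
time_s: 8.07
eef_pos: [458.5, 54.4, 187.5]
ee_rot: [-0.0, 1.0, -0.009, -0.0]
force: [-1.2, 0.5, -1.9]
grip_width: 0.507
```

{"op": "play_rows", "data": {
  "motion": [
    [[0,0,2],[0,0,0]],
    [[0,0,2],[0,0,0]],
    [[0,0,2],[0,0,0]],
    [[0,0,2],[0,0,0]],
    [[0,0,0],[0,0,0]]
  ]
}}

```text
time_s: 8.48
eef_pos: [458.3, 54.5, 179.0]
ee_rot: [-0.0, 1.0, -0.009, -0.0]
force: [-0.5, -0.4, -1.7]
grip_width: 0.505
```

No contact at 179, so the tip is entering. I'll continue slowly.

{"op": "play_rows", "data": {
  "motion": [
    [[0,0,2],[0,0,0]],
    [[0,0,2],[0,0,0]],
    [[0,0,2],[0,0,0]],
    [[0,0,0],[0,0,0]]
  ]
}}

```text
time_s: 8.82
eef_pos: [458.2, 54.5, 172.8]
ee_rot: [-0.0, 1.0, -0.009, -0.0]
force: [-0.7, -0.0, -2.3]
grip_width: 0.505
```

{"op": "play_rows", "data": {
  "motion": [
    [[0,0,2],[0,0,0]],
    [[0,0,2],[0,0,0]],
    [[0,0,0],[0,0,0]]
  ]
}}

```text
time_s: 9.07
eef_pos: [458.2, 54.5, 168.9]
ee_rot: [-0.0, 1.0, -0.009, -0.0]
force: [-0.2, -0.4, -2.7]
grip_width: 0.504
```

{"op": "play_rows", "data": {
  "motion": [
    [[0,0,3],[0,0,0]],
    [[0,0,3],[0,0,0]],
    [[0,0,3],[0,0,0]],
    [[0,0,3],[0,0,0]],
    [[0,0,3],[0,0,0]],
    [[0,0,2],[0,0,0]],
    [[0,0,0],[0,0,0]]
  ]
}}

```text
time_s: 9.65
eef_pos: [458.2, 54.5, 151.8]
ee_rot: [-0.0, 1.0, -0.009, -0.0]
force: [0.3, 0.0, -2.3]
grip_width: 0.508
```

{"op": "play_rows", "data": {
  "motion": [
    [[0,0,1],[0,0,0]],
    [[0,0,1],[0,0,0]],
    [[0,0,0],[0,0,0]],
    [[0,0,0],[0,0,0]]
  ]
}}

```text
time_s: 9.98
eef_pos: [458.4, 54.5, 150.3]
ee_rot: [0.0, 1.0, -0.009, 0.0]
force: [-0.3, -0.0, -3.4]
grip_width: 0.508
```

{"op": "play_rows", "data": {
  "motion": [
    [[0,0,0],[0,0,0]],
    [[0,0,0],[0,0,0]],
    [[0,0,0],[0,0,0]],
    [[0,0,0],[0,0,0]],
    [[0,0,-10],[0,0,0]],
    [[0,0,-20],[0,0,0]],
    [[0,0,-25],[0,0,0]],
    [[0,0,-25],[0,0,0]],
    [[0,0,-25],[0,0,0]],
    [[0,0,-10],[0,0,0]],
    [[0,0,0],[0,0,0]]
  ],
  "fingers": 65
}}

```text
time_s: 10.9
eef_pos: [459.3, 54.4, 267.7]
ee_rot: [0.0, 1.0, -0.009, 0.002]
force: [-0.4, 0.2, 0.4]
grip_width: 0.758
```

```bash
python3 - <<'E'
from h import *
np.set_printoptions(precision=2,suppress=True)
s,p,R=st(); print(p,s["force"],s["time_s"],s["grip_width"])
b=ctrl.capture("scene")[:,:,::-1].copy();cv2.imwrite("pics/s3full.png",b)
x0,y0,sc=235,145,8
im=cv2.resize(b[y0:y0+70,x0:x0+90],None,fx=sc,fy=sc,interpolation=cv2.INTER_CUBIC)
p,a=np.array([458,54.5,138]),np.radians(88.8)
c=np.array([np.cos(a),np.sin(a),0]);n=np.array([-c[1],c[0],0]);z=np.array([0,0,1])
def dr(pts,col): 
    q=np.array([(proj("scene",X)-[x0,y0]+.5)*sc for X in pts]).astype(np.int32); cv2.polylines(im,[q],True,col,1)
th=np.linspace(0,6.28,30)
for h in(48,110): dr([p+c*(75+14*np.cos(t))+n*14*np.sin(t)+z*h for t in th],(0,255,0))
for h in(0,46): dr([p+c*u+n*v+z*h for u,v in((22,22),(22,-22),(-22,-22),(-22,22))],(255,255,0))
cv2.imwrite("pics/ov3.png",im)
E
```

```text
[459.3   54.4  267.69] [-0.41  0.21  0.41] 10.9 0.7579511972719912
```

View pics/ov3.png

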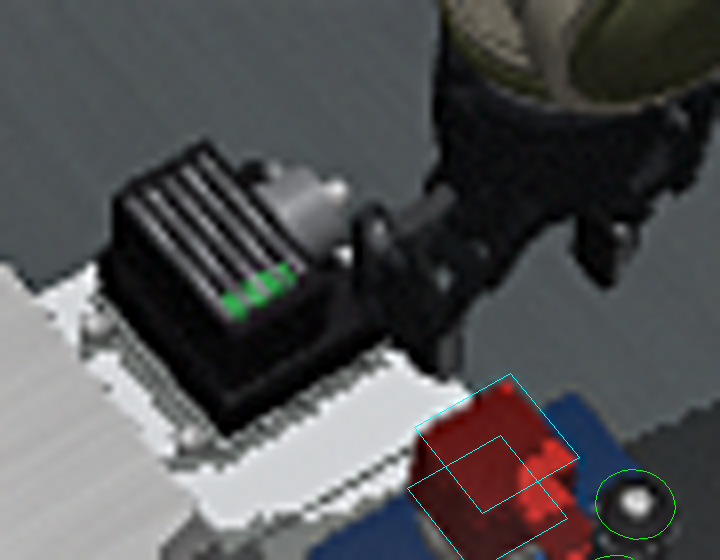

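The crank is seated (hub at (490,460), grip at (633,500)) and matches the model. I'll take the grip next.

{"op": "play_rows", "data": {
  "motion": [
    [[-0.4,-15,0],[0,0,0]],
    [[-0.3,-25,0],[0,0,0]],
    [[-0.3,-25,0],[0,0,0]],
    [[0,-10,0],[0,0,0]],
    [[0,0,10],[0,0,0]],
    [[0,0,18],[0,0,0]],
    [[0,0,18],[0,0,0]],
    [[0,0,15],[0,0,0]],
    [[0,0,3],[0,0,0]],
    [[0,0,0],[0,0,0]]
  ]
}}

```text
time_s: 11.78
eef_pos: [458.1, 128.7, 199.9]
ee_rot: [0.0, 1.0, -0.009, -0.002]
force: [0.0, -0.5, 1.0]
grip_width: 0.76
```

{"op": "play_rows", "data": {
  "motion": [
    [[0,0,0],[0,0,0]],
    [[0,0,0],[0,0,0]],
    [[0,0,0],[0,0,0]],
    [[0,0,0],[0,0,0]],
    [[0,0,0],[0,0,0]],
    [[0,0,0],[0,0,0]],
    [[0,0,0],[0,0,0]]
  ],
  "fingers": 22,
  "squeeze": 30
}}

```text
time_s: 12.37
eef_pos: [459.0, 129.6, 201.8]
ee_rot: [-0.0, 1.0, -0.009, 0.001]
force: [0.6, 1.8, 4.4]
grip_width: 0.321
```

{"op": "play_rows", "data": {
  "motion": [
    [[9.8,0.7,0],[0,0,0]],
    [[9.6,1.9,0],[0,0,0]],
    [[18.1,7.4,0],[0,0,0]],
    [[15.5,12.0,0],[0,0,0]],
    [[12.0,15.5,0],[0,0,0]],
    [[7.4,18.1,0],[0,0,0]],
    [[2.6,19.4,0],[0,0,0]],
    [[0,0,0],[0,0,0]]
  ]
}}

```text
time_s: 13.03
eef_pos: [534.0, 50.8, 201.8]
ee_rot: [0.0, 1.0, -0.01, 0.001]
force: [3.8, -0.3, 5.8]
grip_width: 0.322
```

{"op": "play_rows", "data": {
  "motion": [
    [[-2.6,18.4,0],[0,0,0]],
    [[-7.4,17.6,0],[0,0,0]],
    [[-12.0,15.0,0],[0,0,0]],
    [[-15.5,12.0,0],[0,0,0]],
    [[-18.1,7.4,0],[0,0,0]],
    [[-19.4,2.6,0],[0,0,0]],
    [[-19.4,-2.6,0],[0,0,0]],
    [[-18.1,-7.4,0],[0,0,0]],
    [[-15.5,-12.0,0],[0,0,0]],
    [[-12.0,-15.5,0],[0,0,0]],
    [[-7.4,-18.1,0],[0,0,0]],
    [[-2.6,-19.4,0],[0,0,0]],
    [[2.6,-19.4,0],[0,0,0]],
    [[7.4,-18.1,0],[0,0,0]],
    [[12.0,-15.5,0],[0,0,0]],
    [[15.5,-12.0,0],[0,0,0]],
    [[18.1,-7.4,0],[0,0,0]],
    [[19.4,-2.6,0],[0,0,0]],
    [[0,0,0],[0,0,0]]
  ]
}}

```text
time_s: 14.62
eef_pos: [461.1, 130.8, 201.1]
ee_rot: [0.001, 1.0, -0.009, 0.0]
force: [2.4, -2.6, 4.2]
grip_width: 0.321
```

{"op": "play_rows", "data": {
  "motion": [
    [[18.4,3.2,0],[0,0,0]],
    [[17.6,7.8,0],[0,0,0]],
    [[15.5,12.0,0],[0,0,0]],
    [[12.0,15.5,0],[0,0,0]],
    [[7.4,18.1,0],[0,0,0]],
    [[2.6,19.4,0],[0,0,0]],
    [[-2.6,19.4,0],[0,0,0]],
    [[-7.4,18.1,0],[0,0,0]],
    [[-12.0,15.5,0],[0,0,0]],
    [[-15.5,12.0,0],[0,0,0]],
    [[-18.1,7.4,0],[0,0,0]],
    [[-19.4,2.6,0],[0,0,0]],
    [[-19.4,-2.6,0],[0,0,0]],
    [[-18.1,-7.4,0],[0,0,0]],
    [[-15.5,-12.0,0],[0,0,0]],
    [[-12.0,-15.5,0],[0,0,0]],
    [[-7.4,-18.1,0],[0,0,0]],
    [[-2.6,-19.4,0],[0,0,0]],
    [[0,0,0],[0,0,0]],
    [[0,0,0],[0,0,0]]
  ]
}}

```text
time_s: 16.28
eef_pos: [383.0, 57.2, 201.7]
ee_rot: [0.0, 1.0, -0.008, 0.003]
force: [10.1, -0.4, -3.7]
grip_width: 0.321
```

```bash
python3 - <<'E'
from h import *
s,p,R=st(); print(p,s["force"],s["time_s"],s["grip_width"])
b=ctrl.capture("scene")[:,:,::-1].copy();cv2.imwrite("pics/s4full.png",b)
t=ctrl.capture("top")[:,:,::-1].copy();cv2.imwrite("pics/t4full.png",t)
r=lambda i:cv2.resize(i,(400,560),interpolation=cv2.INTER_CUBIC)
cv2.imwrite("pics/v4.png",np.hstack([r(b[150:234,230:290]),r(t[158:242,230:290])]))
E
```

```text
[382.96107737  57.2025051  201.66126201] [10.12906747 -0.38927598 -3.74323582] 16.2833 0.32104399312447524
```

View pics/v4.png

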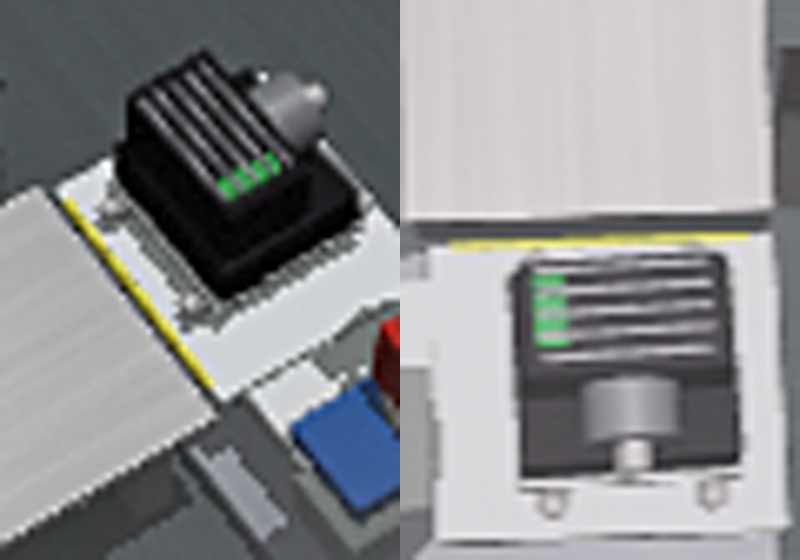

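```bash
cat > lev.py <<'E'
from h import *
def meas(c,fn,zp=73.):
    im=cv2.imread(fn)[:,:,0].astype(np.float32); K,R,t=cal(c); X=np.arange(500,565,.25); out=[]
    for y in np.arange(-160,-48,4.):
        P=np.stack([X+ (y+95)*0.0139,np.full_like(X,y),np.full_like(X,zp)],1); q=(P@R.T+t)@K.T; q=(q[:,:2]/q[:,2:]).astype(np.float32)
        v=cv2.remap(im,q[:,0][None],q[:,1][None],cv2.INTER_LINEAR)[0]
        i=np.argmin(np.where((X>515)&(X<545),v,999)); lo=v[i]
        hp=np.median(v[(X>X[i]-14)&(X<X[i]-9)]); hs=np.median(v[X>X[i]+12][:40])
        a=i
        while a>0 and v[a]<(lo+hp)/2:a-=1
        b=i
        while b<len(X)-1 and v[b]<(lo+hs)/2:b+=1
        out.append((y,X[a],X[b],lo,hp,hs))
    return np.array(out)
if __name__=="__main__":
    import sys
    np.set_printoptions(precision=1,suppress=True,linewidth=150)
    m={}
    for c,f in(("top",sys.argv[1]),("scene",sys.argv[2])):
        o=meas(c,f,float(sys.argv[3])); m[c]=o; print(c); print(o[::3])
        print("med",np.median(o[:,1]),np.median(o[:,2]),"width",np.median(o[:,2]-o[:,1]))
E
python3 lev.py pics/t4full.png pics/s4full.png 73
python3 - <<'E'
from h import *
for y in(-160,-50):
  for c in("top","scene"):
    a=bp(c,proj(c,[530,y,83]),73); print(c,a-[530,y,83])
E
```

```text
top
[[-160.   521.2  533.    80.1  193.8  209. ]
 [-148.   522.   533.    80.3  171.3  208.7]
 [-136.   524.   533.2   84.   124.8  207. ]
 [-124.   524.8  533.5   71.1  128.4  210.5]
 [-112.   520.   533.8   86.4  193.5  210.5]
 [-100.   520.   534.    85.6  208.2  208.6]
 [ -88.   520.5  532.8   83.5  191.1  211. ]
 [ -76.   520.8  532.2   84.9  183.   208.1]
 [ -64.   521.2  532.2   83.1  167.3  211.9]
 [ -52.   521.8  532.5   87.5  152.9  207.2]]
med 521.375 533.0 width 11.25
scene
[[-160.   521.   530.    51.3  215.8  175.5]
 [-148.   522.   530.    25.9  209.1  171.8]
 [-136.   522.8  529.2   49.7  128.7  171.8]
 [-124.   521.2  529.2   37.3  220.5  174.6]
 [-112.   521.   529.5   45.6  220.5  177.1]
 [-100.   521.   528.8   46.9  218.8  173.6]
 [ -88.   521.2  529.    38.3  220.7  175.5]
 [ -76.   522.5  528.5   49.1  116.3  176.6]
 [ -64.   521.2  529.    39.   199.4  179.8]
 [ -52.   520.   528.8   45.4  216.4  178.2]]
med 521.25 529.125 width 7.75
top [  2.39410049  -0.65502535 -10.        ]
scene [ -3.32349852  -5.60228113 -10.        ]
top [  2.39410049   0.16796221 -10.        ]
scene [ -3.32349852  -4.77566128 -10.        ]
```

```bash
sed -i 's/(X>515)&(X<545)/(X>512)\&(X<545)/' lev.py; python3 - <<'E'
from lev import *
np.set_printoptions(precision=1,suppress=True,linewidth=150)
# profiles, mean over clean y's
for c,f,z in(("top","pics/top0.png",45.),("scene","pics/scene0.png",45.),("top","pics/t4full.png",73.),("scene","pics/s4full.png",73.)):
    im=cv2.imread(f).astype(np.float32);K,R,t=cal(c);X=np.arange(508,548,1.);V=[]
    for y in np.r_[np.arange(-116,-92,2.)]:
        P=np.stack([X+(y+95)*.0139,np.full_like(X,y),np.full_like(X,z)],1);q=(P@R.T+t)@K.T;q=(q[:,:2]/q[:,2:]).astype(np.float32)
        V.append(cv2.remap(im,q[:,0][None],q[:,1][None],cv2.INTER_LINEAR)[0])
    v=np.mean(V,0);print(c,f,z)
    print("B",v[:,0].astype(int).tolist());print("R",v[:,2].astype(int).tolist())
E
```

```text
top pics/top0.png 45.0
B [121, 147, 138, 122, 108, 129, 157, 187, 202, 211, 217, 186, 152, 120, 127, 141, 155, 147, 136, 125, 113, 101, 88, 86, 86, 87, 86, 85, 84, 88, 93, 99, 128, 166, 203, 213, 211, 209, 208, 207]
R [120, 145, 136, 121, 106, 127, 155, 184, 198, 208, 217, 217, 218, 219, 211, 200, 188, 166, 143, 120, 107, 96, 85, 83, 83, 84, 83, 82, 81, 86, 93, 101, 130, 167, 205, 215, 213, 211, 210, 210]
scene pics/scene0.png 45.0
B [179, 200, 212, 215, 216, 215, 215, 215, 214, 211, 204, 197, 191, 185, 181, 178, 175, 174, 173, 173, 174, 174, 174, 174, 174, 174, 174, 174, 174, 174, 174, 174, 174, 174, 174, 174, 174, 175, 175, 175]
R [175, 195, 207, 210, 210, 210, 210, 209, 208, 206, 199, 193, 187, 183, 180, 177, 175, 175, 174, 174, 174, 174, 174, 175, 175, 175, 175, 175, 175, 175, 175, 175, 175, 175, 175, 175, 175, 175, 176, 176]
top pics/t4full.png 73.0
B [110, 129, 133, 135, 134, 141, 149, 166, 191, 216, 222, 185, 150, 122, 112, 103, 95, 92, 90, 88, 87, 86, 87, 92, 98, 119, 158, 196, 215, 214, 212, 210, 210, 209, 209, 209, 209, 209, 208, 208]
R [109, 127, 131, 133, 131, 139, 146, 163, 186, 209, 223, 222, 222, 216, 192, 168, 143, 119, 96, 83, 82, 81, 83, 91, 98, 121, 160, 198, 218, 216, 214, 213, 212, 211, 211, 211, 211, 211, 211, 211]
scene pics/s4full.png 73.0
B [172, 195, 210, 216, 218, 218, 219, 220, 222, 221, 213, 193, 163, 129, 97, 70, 51, 42, 41, 50, 72, 103, 135, 161, 175, 180, 180, 179, 177, 176, 176, 176, 175, 176, 175, 176, 176, 176, 176, 176]
R [168, 190, 204, 210, 212, 211, 210, 210, 210, 210, 210, 209, 207, 205, 201, 190, 165, 135, 105, 83, 83, 101, 128, 154, 170, 177, 180, 179, 178, 177, 177, 176, 176, 176, 176, 176, 176, 176, 176, 176]
```

{"op": "play_rows", "data": {
  "motion": [
    [[3.2,-18.8,0],[0,0,0]],
    [[7.8,-17.6,0],[0,0,0]],
    [[12.0,-15.5,0],[0,0,0]],
    [[15.5,-12.0,0],[0,0,0]],
    [[18.1,-7.4,0],[0,0,0]],
    [[19.4,-2.6,0],[0,0,0]],
    [[19.4,2.6,0],[0,0,0]],
    [[18.1,7.4,0],[0,0,0]],
    [[15.5,12.0,0],[0,0,0]],
    [[12.0,15.5,0],[0,0,0]],
    [[7.4,18.1,0],[0,0,0]],
    [[2.6,19.4,0],[0,0,0]],
    [[0,0,0],[0,0,0]],
    [[0,0,0],[0,0,0]]
  ]
}}

```text
time_s: 17.55
eef_pos: [533.6, 51.7, 202.4]
ee_rot: [0.0, 1.0, -0.01, 0.002]
force: [4.3, -2.4, 6.6]
grip_width: 0.319
```

```bash
cat > gap.py <<'E'
from h import *
import sys
tag,z=sys.argv[1],float(sys.argv[2])
s,p,R=st(); print(p.round(1),s["force"],s["time_s"])
for c in("top","scene"):
    cv2.imwrite(f"pics/{c}{tag}.png",ctrl.capture(c)[:,:,::-1])
    im=cv2.imread(f"pics/{c}{tag}.png").astype(np.float32);K,Rc,t=cal(c);X=np.arange(515,540,.5);V=[]
    for y in np.arange(-158,-50,1.):
        P=np.stack([X+(y+95)*.0139,np.full_like(X,y),np.full_like(X,z)],1);q=(P@Rc.T+t)@K.T;q=(q[:,:2]/q[:,2:]).astype(np.float32)
        V.append(cv2.remap(im,q[:,0][None],q[:,1][None],cv2.INTER_LINEAR)[0])
    v=np.median(V,0)[:,2];i=np.argmin(v);lo=v[i];hp=np.median(v[max(0,i-14):i-6]);hs=np.median(v[i+10:i+20])
    hp=v[max(0,i-12):i].max()
    a=np.interp((lo+hp)/2,v[i-8:i+1][::-1],X[i-8:i+1][::-1]);b=np.interp((lo+hs)/2,v[i:i+12],X[i:i+12])
    print(c,"gap edges",a.round(1),b.round(1),"app gap",(b-a).round(1),"min",lo,hp,hs)
E
python3 gap.py 5 81
python3 - <<'E'
import cv2,numpy as np
b=cv2.imread("pics/scene5.png");t=cv2.imread("pics/top5.png")
r=lambda i:cv2.resize(i,(400,560),interpolation=cv2.INTER_CUBIC)
cv2.imwrite("pics/v5.png",np.hstack([r(b[150:234,230:290]),r(t[158:242,230:290])]))
E
```

```text
[533.6  51.7 202.4] [ 4.25096077 -2.36043836  6.63796814] 17.55
top gap edges 524.0 531.1 app gap 7.1 min 79.373535 200.22656 212.30664
scene gap edges 525.3 532.1 app gap 6.8 min 66.02832 191.84961 178.86865
```

View pics/v5.png

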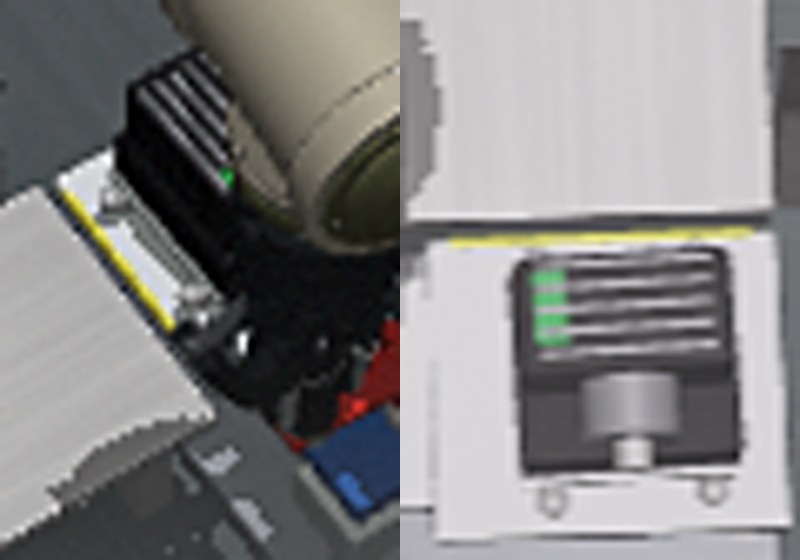

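The yellow stripe runs along the shelf edge, and both views show the same apparent gap (7.1 and 6.8 mm), so the platform is level to about 1 mm. Next I'll locate the pump and release the grip.

```bash
python3 - <<'E'
from h import *
np.set_printoptions(precision=1,suppress=True)
f=lambda x,y:((x+.5)/6.667-.5+230,(y+.5)/6.667-.5+158)
for n,q,z in(("skL",(553,503),95),("skR",(712,493),95),("blkL",(520,478),129),("blkR",(738,465),129),("motor fl",(515,255),171),("motor fr",(725,250),171),("shelf +? corner R",(770,213),81)): print(n,bp("top",f(*q),z))
E
```

```text
skL [ 397.9 -242.1   95. ]
skR [ 399.3 -309.    95. ]
blkL [ 403.9 -225.   129. ]
blkR [ 405.6 -314.5  129. ]
motor fl [ 487.9 -223.8  171. ]
motor fr [ 486.5 -308.3  171. ]
shelf +? corner R [ 522. -346.   81.]
```

{"op": "play_rows", "data": {
  "motion": [
    [[0,0,0],[0,0,0]],
    [[0,0,0],[0,0,0]],
    [[0,0,0],[0,0,0]],
    [[0,0,0],[0,0,0]],
    [[0,0,-10],[0,0,0]],
    [[0,0,-20],[0,0,0]],
    [[0,0,-25],[0,0,0]],
    [[0,0,-25],[0,0,0]],
    [[0,0,-10],[0,0,0]],
    [[0,0,0],[0,0,0]]
  ],
  "fingers": 60
}}

```text
time_s: 18.48
eef_pos: [532.6, 53.1, 293.8]
ee_rot: [0.0, 1.0, -0.009, 0.002]
force: [-0.6, 0.7, -0.4]
grip_width: 0.705
```

```bash
python3 - <<'E'
from h import *
np.set_printoptions(precision=1,suppress=True)
f=lambda x,y:((x-400+.5)/6.667-.5+230,(y+.5)/6.667-.5+158)
for n,q,z in(("skL",(553,503),95),("skR",(712,493),95),("blkL",(520,478),129),("blkR",(738,465),129),("motor fl",(515,255),171),("motor fr",(725,250),171),("shelf R corner",(770,213),81)): print(n,bp("top",f(*q),z))
E
python3 gap.py 6 81
```

```text
skL [404.8 -74.7  95. ]
skR [ 406.3 -141.4   95. ]
blkL [410.6 -61.6 129. ]
blkR [ 412.3 -150.9  129. ]
motor fl [494.5 -63.4 171. ]
motor fr [ 493.1 -147.7  171. ]
shelf R corner [ 529.1 -173.4   81. ]
[532.6  53.1 293.8] [-0.58403642  0.68399049 -0.44312357] 18.4833
top gap edges 523.8 531.1 app gap 7.3 min 78.5 204.98682 211.51855
scene gap edges 525.3 532.2 app gap 6.8 min 65.14453 192.85742 178.60205
```

{"op": "play_rows", "data": {
  "motion": [
    [[-12,12,0],[0,0,0]],
    [[-25,25,0],[0,0,0]],
    [[-25,25,0],[0,0,0]],
    [[-25,25,0],[0,0,0]],
    [[-25,25,0],[0,0,0]],
    [[-25,25,0],[0,0,0]],
    [[-33,25,0],[0,0,0]],
    [[0,0,0],[0,0,6.9]],
    [[0,0,0],[0,0,6.9]],
    [[0,0,0],[0,0,6.9]],
    [[0,0,0],[0,0,6.9]],
    [[0,0,0],[0,0,6.9]],
    [[0,0,0],[0,0,6.9]],
    [[0,0,0],[0,0,6.9]]
  ],
  "fingers": 64
}}

```text
time_s: 19.75
eef_pos: [358.6, -105.6, 289.7]
ee_rot: [-0.0, 0.908, -0.42, -0.002]
force: [1.3, 0.5, -0.4]
grip_width: 0.75
```

{"op": "play_rows", "data": {
  "motion": [
    [[0,0,0],[0,0,6.9]],
    [[0,0,0],[0,0,6.9]],
    [[0,0,0],[0,0,6.9]],
    [[0,0,0],[0,0,6.9]],
    [[0,0,0],[0,0,6.9]],
    [[0,0,0],[0,0,6.9]],
    [[0,0,0],[0,0,0]]
  ]
}}

```text
time_s: 20.33
eef_pos: [358.7, -105.6, 289.9]
ee_rot: [-0.0, -0.701, 0.713, 0.001]
force: [0.1, -0.3, 0.6]
grip_width: 0.747
```

```bash
python3 - <<'E'
from h import *
np.set_printoptions(precision=2,suppress=True)
s,p,R=st(); print(p,R,s["joints"],s["grip_width"],"d",R.T@(np.array([360,-105,108])-p))
E
```

```text
[ 358.66 -105.61  289.87] [[-0.02 -1.   -0.  ]
 [-1.    0.02  0.  ]
 [-0.    0.   -1.  ]] [-0.6  -0.07  1.78  0.    1.43  0.98] 0.7468215318104989 d [ -0.33  -1.77 181.86]
```

{"op": "play_rows", "data": {
  "motion": [
    [[0,0,15],[0,0,0]],
    [[0,0,25],[0,0,0]],
    [[0,0,25],[0,0,0]],
    [[0,0,25],[0,0,0]],
    [[0,0,25],[0,0,0]],
    [[0,0,25],[0,0,0]],
    [[0,0,25],[0,0,0]],
    [[0,0,16],[0,0,0]],
    [[0,0,0],[0,0,0]],
    [[0,-10,0],[0,0,0]],
    [[0,-10,0],[0,0,0]],
    [[0,-5,0],[0,0,0]],
    [[0,0,0],[0,0,0]]
  ]
}}

```text
time_s: 21.42
eef_pos: [384.7, -106.3, 110.7]
ee_rot: [0.0, -0.704, 0.711, -0.0]
force: [-0.1, 0.5, 0.3]
grip_width: 0.747
```

```bash
python3 - <<'E'
from h import *
np.set_printoptions(precision=2,suppress=True)
s,p,R=st(); print(p,s["force"],s["grip_width"])
b=ctrl.capture("scene")[:,:,::-1];t=ctrl.capture("top")[:,:,::-1]
cv2.imwrite("pics/s7.png",np.hstack([cv2.resize(b[110:220,230:320],(400,480),interpolation=cv2.INTER_CUBIC),cv2.resize(t[150:260,220:310],(400,480),interpolation=cv2.INTER_CUBIC)]))
E
```

```text
[ 384.73 -106.26  110.68] [-0.06  0.46  0.34] 0.7465082086538045
```

View pics/s7.png

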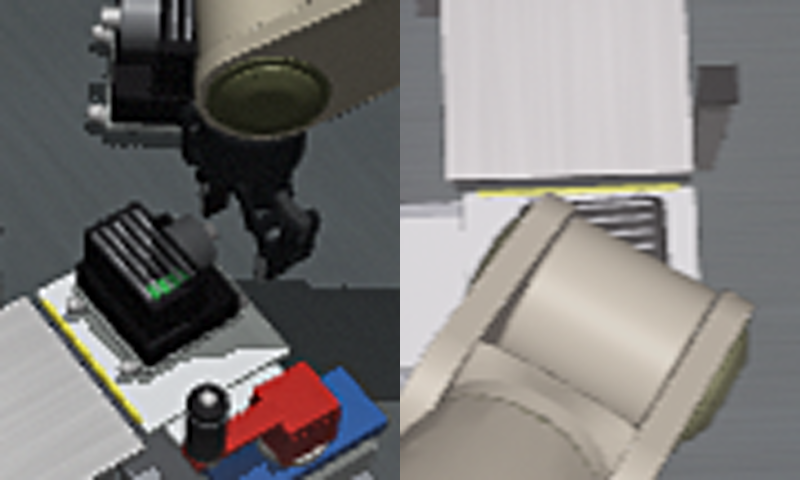

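The fingers (270,270) stand behind the pump and straddle its grey head. I'll push slowly.

{"op": "play_rows", "data": {
  "motion": [
    [[0,-4,2],[0,0,0]],
    [[0,-4,0],[0,0,0]],
    [[0,-4,0],[0,0,0]],
    [[0,-4,0],[0,0,0]],
    [[0,-4,0],[0,0,0]],
    [[0,-4,0],[0,0,0]],
    [[0,-4,0],[0,0,0]]
  ]
}}

```text
time_s: 22.1
eef_pos: [411.2, -106.0, 108.0]
ee_rot: [-0.001, -0.703, 0.711, 0.002]
force: [-8.3, 1.2, 6.1]
grip_width: 0.749
```

{"op": "play_rows", "data": {
  "motion": [
    [[0,-6,0],[0,0,0]],
    [[0,-6,0],[0,0,0]],
    [[0,-6,0],[0,0,0]],
    [[0,-6,0],[0,0,0]],
    [[0,-6,0],[0,0,0]],
    [[0,-6,0],[0,0,0]],
    [[0,-6,0],[0,0,0]],
    [[0,-6,0],[0,0,0]],
    [[0,-6,0],[0,0,0]],
    [[0,-6,0],[0,0,0]]
  ]
}}

```text
time_s: 22.93
eef_pos: [471.1, -107.0, 108.0]
ee_rot: [-0.001, -0.703, 0.711, 0.002]
force: [-10.1, -0.6, 7.2]
grip_width: 0.75
```

{"op": "play_rows", "data": {
  "motion": [
    [[0,-6,0],[0,0,0]],
    [[0,-6,0],[0,0,0]],
    [[0,-6,0],[0,0,0]],
    [[0,-6,0],[0,0,0]],
    [[0,-6,0],[0,0,0]],
    [[0,-6,0],[0,0,0]],
    [[0,-6,0],[0,0,0]],
    [[0,-6,0],[0,0,0]],
    [[0,-6,0],[0,0,0]],
    [[0,-6,0],[0,0,0]]
  ]
}}

```text
time_s: 23.77
eef_pos: [531.2, -107.9, 108.5]
ee_rot: [-0.001, -0.703, 0.711, 0.001]
force: [-10.6, -0.5, 9.3]
grip_width: 0.749
```

{"op": "play_rows", "data": {
  "motion": [
    [[0,-5,0],[0,0,0]],
    [[0,-5,0],[0,0,0]],
    [[0,-5,0],[0,0,0]],
    [[0,-5,0],[0,0,0]],
    [[0,-5,0],[0,0,0]],
    [[0,-4,0],[0,0,0]],
    [[0,-4,0],[0,0,0]]
  ]
}}

```text
time_s: 24.35
eef_pos: [564.2, -108.3, 108.5]
ee_rot: [-0.001, -0.703, 0.711, 0.001]
force: [-10.7, 0.9, 7.7]
grip_width: 0.753
```

{"op": "play_rows", "data": {
  "motion": [
    [[0,-2,0],[0,0,0]],
    [[0,-2,0],[0,0,0]],
    [[0,-2,0],[0,0,0]],
    [[0,-2,0],[0,0,0]],
    [[0,-2,0],[0,0,0]]
  ]
}}

```text
time_s: 24.77
eef_pos: [574.1, -108.4, 108.4]
ee_rot: [-0.001, -0.703, 0.711, 0.001]
force: [-10.2, -0.5, 7.1]
grip_width: 0.747
```

{"op": "play_rows", "data": {
  "motion": [
    [[0,-1.5,0],[0,0,0]],
    [[0,-1.5,0],[0,0,0]]
  ]
}}

```text
time_s: 24.93
eef_pos: [577.1, -108.5, 108.4]
ee_rot: [-0.001, -0.703, 0.711, 0.001]
force: [-10.8, -0.1, 7.2]
grip_width: 0.75
```

{"op": "play_rows", "data": {
  "motion": [
    [[0,-1.5,0],[0,0,0]],
    [[0,-1.5,0],[0,0,0]]
  ]
}}

```text
time_s: 25.1
eef_pos: [578.9, -108.6, 108.4]
ee_rot: [-0.002, -0.703, 0.711, 0.003]
force: [-24.0, -0.7, 15.0]
grip_width: 0.749
```

{"op": "play_rows", "data": {
  "motion": [
    [[0,-1,0],[0,0,0]],
    [[0,-1,0],[0,0,0]]
  ]
}}

```text
time_s: 25.27
eef_pos: [579.0, -108.6, 108.4]
ee_rot: [-0.004, -0.703, 0.711, 0.005]
force: [-33.2, -0.6, 20.8]
grip_width: 0.749
```

It reached the stop where expected: force rose to 33 N at x = 579. Now I'll back off and raise the arm.

{"op": "play_rows", "data": {
  "motion": [
    [[0,4,0],[0,0,0]],
    [[0,10,0],[0,0,0]],
    [[0,25,0],[0,0,0]],
    [[0,30,0],[0,0,0]],
    [[0,30,0],[0,0,0]],
    [[0,30,0],[0,0,0]],
    [[0,30,0],[0,0,0]],
    [[0,30,0],[0,0,0]],
    [[0,25,0],[0,0,0]],
    [[0,0,-20],[0,0,0]],
    [[0,0,-30],[0,0,0]],
    [[0,0,-30],[0,0,0]],
    [[0,0,-30],[0,0,0]],
    [[0,0,0],[0,0,0]]
  ]
}}

```text
time_s: 26.43
eef_pos: [371.1, -107.1, 223.2]
ee_rot: [0.001, -0.703, 0.711, -0.005]
force: [1.1, -0.3, 0.5]
grip_width: 0.753
```

```bash
python3 gap.py 8 81; python3 - <<'E'
from h import *
b=cv2.imread("pics/scene8.png");t=cv2.imread("pics/top8.png")
cv2.imwrite("pics/s8.png",np.hstack([cv2.resize(b[130:230,190:290],(400,400),interpolation=cv2.INTER_CUBIC),cv2.resize(t[120:220,210:310],(400,400),interpolation=cv2.INTER_CUBIC)]))
E
```

```text
[ 371.1 -107.1  223.2] [ 1.10177813 -0.3295472   0.50034875] 26.4333
top gap edges 524.4 531.2 app gap 6.7 min 81.47363 201.01172 214.28613
scene gap edges 525.3 532.2 app gap 6.8 min 67.04297 198.71973 183.90112
```

View pics/s8.png

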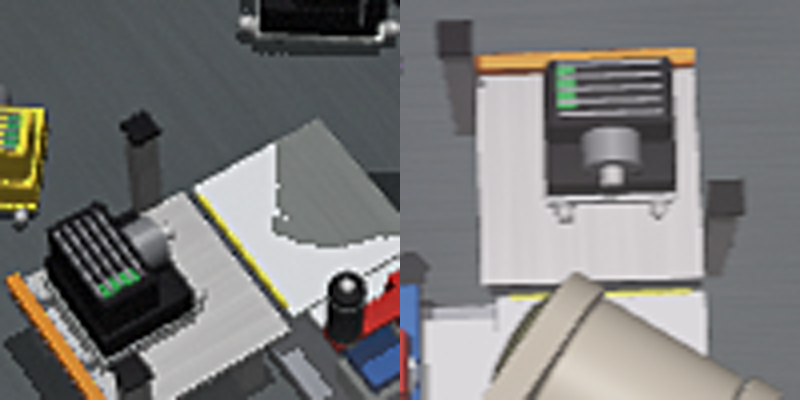

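The pump stands squarely against the orange stop (top crop, (610,130)). The platform is level and the crank is on the screw, so I'm handing in.

```bash
python3 -c "
from rig import ctrl
print(ctrl.finish_job())"
```

```text
the job is handed in; nothing more can be done
None
```

I fitted the crank onto the screw head, wound the lift 2¼ turns (about 36 mm) and slid the pump across to the back stop. I handed the job in at about 26.5 s; no verdict was reported.

What the last checks showed:
- **Pump:** it met the stop at the expected point, with the push force rising from about 10 N to 33 N. The last picture shows it square against the stop, about 15 mm off the shelf's middle line (the limit is 35 mm).
- **Platform:** the two cameras show almost the same gap to the shelf (6.7 and 6.8 mm), so I take it as level to about 1 mm. My first rough estimate put the shelf about 3–4 mm lower, at about 77.5 mm instead of 81 mm. I dropped it because the same method also read the screw head too low.
- **Crank:** the last picture shows it still on the screw.
- **Other objects:** I only checked by planning the path. I took no closing picture of the bottle, valve block, foam box or wrench, but the arm kept clear of them throughout.
- **Robot:** it was standing clear with about zero force when I handed in.

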